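# Seat the pine block in its drilling jig and lock the toggle clamp

## Robot

A 6-joint arm with a two-finger parallel gripper is mounted at the origin on a cart in front of the work surface, level with it; the furniture and walls round the work are solid. World frame = base frame: x ahead of the robot, y to its left, z up, the work surface at z = 0. Lengths are in m, angles in rad, forces in N, time in s.
With the tool pointing down it reaches from about 0.375 to 0.9 m from the base axis. Payload 3.1 kg.
Tool frame: the origin (TCP) lies where the fingers leave the gripper's body, on its centre line; the fingertips stand 70 mm ahead of it and the grasp point (between the pads) lies 51 mm ahead of it (robot.tip_reach is the distance from the TCP to the fingertips, in m); z points along the fingers, y is the line along which they close (so a half turn about z gives the same grasp; the last joint's range is limited). The gripper opens to 87 mm and grips with 3 to 60 N. Pads are 19 mm wide; open, the fingers measure 117 mm over their backs; the gripper's body (75 mm by 190 mm) begins 51 mm behind the grasp point.
Start: joints at [-1.423, 0.527, 1.433, -0, 1.181, -0.178], TCP at [0.2, -0.592, 0.292] pointing down, gripper open.
Joint ranges: [-3.08, 3.08], [-0.75, 2.2], [0.22, 2.44], [-1.43, 4.57], [0, 2.65], [-2.85, 2.85]. Speed limits (rad/s): [2.79, 2.79, 3.14, 3.14, 3.14, 3.14].

## Interface

Orientations are given as a unit quaternion [x, y, z, w].
In Python, from rig import robot gives the robot as it stands.
- The arm moves only by the tool carry_out, never from a script. Its argument "rows" is a list that holds one entry, the list of rows, each a list of 6 numbers: the shift along the tool's x, y, z in mm, then the turn, a rotation vector about the tool's x, y, z in units of 8 degrees (1.0 is 8 degrees). A call has 1 to 20 rows; each row is the pose to reach, as a shift and turn from the pose commanded when the call began, along the tool's axes at that moment; what a row does not reach only later rows make up. A row lasts 1/10 s, in which the tool goes at most 50 mm and 8.59 degrees, less where a joint would pass 70% of its speed; a pose out of reach is approached as far as the arm can. A call with a gripper value outside its range is refused whole. "fingers" is the opening, from 0 (shut) to 1 (fully open), set as the call begins (left out, the last holds). The fingers move at their own pace and stop on an object; "grip_force" is the grip in N (left out, the last holds). Time passes only in rows, so rows that repeat a pose let the fingers close. It gives the time, the measured TCP pose, the force and the opening at its end, in the units of the state.
- robot.get_obs(): the state, without advancing time (a new reading comes with each control period).
- robot.camera(name): name is "scene" or "top" or "wrist"; returns a dict with "color" (480x640x3 uint8, red, green, blue), "depth" (480x640 float32, m along the optical axis (not along the pixel's ray), 0 where there is no reading), "K" (3x3 intrinsics, pixels), "D" ([k1, k2, p1, p2, k3] as OpenCV has them; the pictures are not rectified), "camera_from_world" (4x4, takes a point from world to camera coordinates). Camera axes: x right, y down, z forward; pixel columns grow to the right and rows downward; lengths in m; the calibration is good to about 2 mm. A picture is of the moment at which its call begins.
- robot.hand_in(): hands the job in, once; it reports no verdict.
The state is a dict: "time": time; "q": joint angles; "joint_velocities": joint speeds; "joint_torque": joint torques, N m; "position": TCP position; "tool_rot": TCP orientation; "ft_force": force on the tool from outside, world axes, zero at the start; "moment": the same for the moment, N m; "grip_width": finger opening in m.
Only numpy, scipy, OpenCV 4.12 (cv2) and the standard library are available. Lean on these libraries where they do the work, as an engineer would, in place of code of your own. Each camera call takes 0.05 s, during which the arm holds its last target. There are 200 camera calls.

## Task

Two identical drilling jigs stand on the bench, and one of them holds a pine block that is not yet up against its end stop. With the fingertips, push that block along its channel until it meets the end stop, then press the toggle-clamp handle of the same jig gently down until it lies flat and the clamp is locked on the block, and withdraw. Pick nothing up, and leave the empty jig's clamp standing open and the other things on the bench as they are.

Things in the scene. Friction and masses are not known exactly. Their poses are not given: they have to be found in the camera images.
- jig: Jig with the block: plywood board 170 (x) x 180 (y) x 18 mm, screwed to the bench. Origin: centre of its underside; z up, x from clamp to fence (away from the robot, give or take its yaw), y along the channel, away from the end stop. In its frame (mm): fence face x = 66, 22 above the board; ledge face x = 2, 9 above it; between them the channel, 64 wide, floor z = 18, open at +y.
- stop_face (a point): Centre of the end stop's face, which closes the -y end of the channel of the jig with the block: at (34, -75, 29) mm in the jig's frame; the stop is 22 mm high above the board. The face looks to the jig's +y.
- pine_block: Pine block to be drilled, 60 (x) x 120 (y) x 34 mm high, loose, about 0.1 kg, lying in the channel, long side along it, 11 to 31 mm short of the end stop. Origin: centre of its underside; at y = -15 mm in the jig's frame when it meets the stop. Its free end, on the +y side, is clear.
- clamp_handle (a joint): Handle of the toggle clamp on the jig with the block, in rad (its angle to the bar). 0 = open, sloping up at 42 degrees towards the robot; grows as it is pressed down; 1.086 = its stop, handle flat, clamp locked just past dead centre. Friction keeps it where it is left. Bar and spindle come down with it and squeeze the block near the end. It takes about 5 to 10 N, more at the stop.
- clamp_grip (a point): Point on the upper face of that handle's black sleeve, 72 mm from the handle's pivot, a good place to press; the sleeve is 18 mm wide, 14 mm thick, 42 to 124 mm from the pivot. Moves with the handle. In the jig's frame (mm), open: point (-118, -20, 114), sleeve's end (-157, -20, 149). Locked: sleeve level, its upper face at z = 75 at this point, its end at x = -195.
- handle_pivot (a point): Pivot of that handle on the bar: (-70, -20, 59) mm in the jig's frame when open, (-71, -20, 68) when locked. The handle swings in the plane y = -20. Fingertips going straight down at x = -122 mm there meet the open sleeve at mid-length and slide along it towards the pivot while they press it flat; at the very end of the sleeve friction would make them stick.
- clamp_bar: Twin-flat steel bar of that clamp, 15 mm wide, with its spindle; origin at its pivot, (-43, -20, 64) mm in the jig's frame. It reaches over the channel (+x) to a rubber-tipped spindle, over x = 34 when down. Raised, it is no higher than z = 120. The handle moves it; locked, it presses on the block.
- spare_jig: The empty jig, the same in every size and with the same axes, its clamp open; it is not used. Which of the two jigs stands at the left varies. Origin: centre of its board's underside.
- spare_handle (a joint): Handle of the empty jig's clamp, the same: 0 = standing open, 1.086 = locked. It stays open.
- stock_1: First spare pine block, 60 x 120 x 34 mm, lying flat on the bench to the right; stock for later, a bystander. Its origin is the centre of its underside.
- stock_2: Second spare pine block, 60 x 120 x 34 mm, lying flat on the bench beside the first; a bystander. Its origin is the centre of its underside.
- bolt: Steel hexagon bolt, 85 mm tall and 24 mm wide, standing on its head on the bench between the two handles; a bystander, easily knocked over. Its origin is the centre of its underside.
- nut: Steel hexagon nut, 32 mm wide, 13 mm high, lying flat between the two handles; a bystander. Its origin is the centre of its underside.
- spanner: Combination spanner, 142 mm long, lying flat between the two handles; a bystander. Its origin is the centre of its underside.
- tape: Black roll of tape, 102 mm across, 24 mm high, lying flat at the front right; a bystander. Its origin is the centre of its underside.
- jar: Glass screw-lid jar of small parts, 67 mm across, 109 mm tall, standing to the left of the jigs; a bystander. Its origin is the centre of its underside.
- driver: Screwdriver, 222 mm long, lying at the front left; a bystander. Its origin is the centre of its underside.

How it is judged:
By the outcome, as a careful person would: the job done as asked, in the order asked, and still so for the second after the job is handed in, with the robot touching nothing.
It also fails if it takes over 48 s, if anything falls off the work surface, if the arm or the gripper's body presses on something with over 40 N, if the wrist force passes 120 N, or if a joint passes its speed limit or range.

## Working session

There is one attempt and no reset: what is moved stays moved. The work goes in short steps, Python scripts to look and compute and a tool call to move; the robot and the scene stay as the last step left them, time stands still between calls to the robot, and variables do not carry over. Pictures are saved under pics/ and viewed, on a budget of 10 in all, crops included, one or two more only if the job needs it, and the job is handed in when it is done.

Besides the shell and the picture viewer there is one more tool, called after "Call:" as a command line: name --argument value ..., lists and objects as JSON in quotes. carry_out: Moves the arm, as the interface text tells. Its arguments: {"type":"object","properties":{"rows":{"type":"array"},"fingers":{"type":"number"},"grip_force":{"type":"number"}},"required":["rows"]}

```bash
mkdir -p pics; ls; python3 - <<'E'
from rig import robot
import cv2,numpy as np
for n in("scene","top"):
    c=robot.camera(n); cv2.imwrite(f"pics/{n}0.png",c["color"][:,:,::-1]); np.savez(f"{n}0.npz",**c)
    print(n,c["K"].tolist(),c["D"],np.linalg.inv(c["camera_from_world"]).round(3).tolist())
o=robot.get_obs();print(o)
E
```

```text
pics
scene [[540.9313447427019, 0.0, 335.75946055673177], [0.0, 540.9313447427019, 245.66991727923536], [0.0, 0.0, 1.0]] [-0.16614282  0.          0.          0.          0.        ] [[-0.716, -0.431, 0.549, -0.18], [-0.698, 0.435, -0.569, 0.659], [0.007, -0.79, -0.613, 0.823], [0.0, 0.0, 0.0, 1.0]]
top [[565.0060973753458, 0.0, 319.84501384027794], [0.0, 565.0060973753458, 235.90361963144224], [0.0, 0.0, 1.0]] [-0.08137012  0.          0.          0.          0.        ] [[0.001, -0.994, 0.111, 0.336], [-1.0, 0.001, 0.016, -0.044], [-0.016, -0.111, -0.994, 1.604], [0.0, 0.0, 0.0, 1.0]]
{'time': 0.1, 'q': array([-1.42349171e+00,  5.28398490e-01,  1.43374008e+00, -1.08669322e-05,
        1.18141365e+00, -1.78499301e-01]), 'joint_velocities': array([ 1.49810595e-04, -3.01897192e-03, -3.34508792e-03, -3.16033184e-05,
       -6.40668867e-04,  1.54037602e-05]), 'joint_torque': array([ 5.24294660e-05, -4.40985525e+01, -1.77150464e+01,  6.35485305e-02,
        5.34067419e-02, -4.85454143e-05]), 'position': array([ 0.19999374, -0.59159756,  0.29136467]), 'tool_rot': array([ 9.86759984e-01,  1.62184385e-01,  1.02572939e-05, -9.79742350e-04]), 'ft_force': array([-0.37866376, -0.31110238, -0.56746362]), 'moment': array([ 0.01622715, -0.0026301 , -0.01171312]), 'grip_width': 0.08728185798028261}
```

View pics/scene0.png

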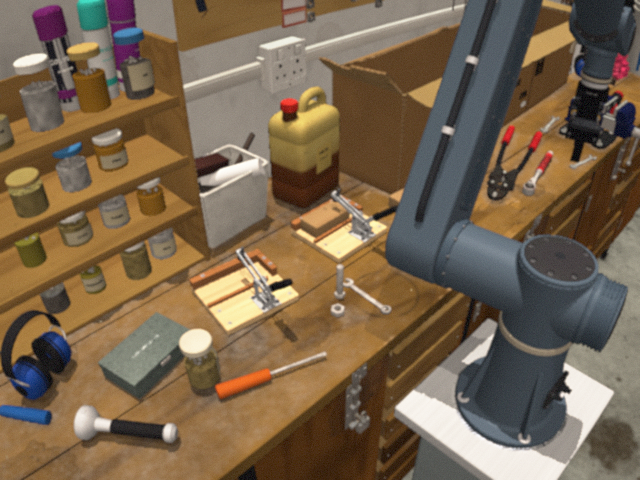

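View pics/top0.png

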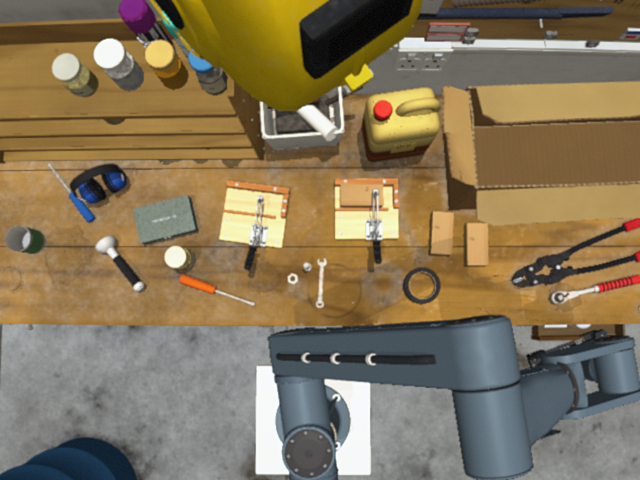

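The right-hand jig (board about px 335–398, 178–240 in the top view) holds the block, px (360,195). The stop is at its right end (world -y). The bolt, nut and spanner are at px (308,266), (292,279) and (321,283). I'll get coarse positions first.

```bash
cat > h.py <<'E'
import numpy as np,cv2
from scipy.spatial.transform import Rotation as R
def ray(c,px):
    p=cv2.undistortPoints(np.array(px,float).reshape(-1,1,2),c["K"],c["D"]).reshape(-1,2)
    T=np.linalg.inv(c["camera_from_world"]); d=np.c_[p,np.ones(len(p))]@T[:3,:3].T
    return T[:3,3],d
def plane(c,px,z):
    o,d=ray(c,px); return o+d*((z-o[2])/d[:,2])[:,None]
def proj(c,P):
    M=c["camera_from_world"]; return cv2.projectPoints(np.array(P,float).reshape(-1,1,3),cv2.Rodrigues(M[:3,:3])[0],M[:3,3],c["K"],c["D"])[0].reshape(-1,2)
def tri(c1,p1,c2,p2):
    o1,d1=ray(c1,p1);o2,d2=ray(c2,p2);out=[]
    for a,b in zip(d1,d2):
        s=np.linalg.lstsq(np.c_[a,-b],o2-o1,rcond=None)[0]
        out.append(np.r_[(o1+a*s[0]+o2+b*s[1])/2,np.linalg.norm(o1+a*s[0]-o2-b*s[1])])
    return np.array(out)
E
python3 - <<'E'
from h import *
from rig import robot
c=dict(np.load("top0.npz"))
print(plane(c,[(335,178),(398,178),(398,240),(335,240)],.018).round(3))
print(plane(c,[(383,191),(340,205)],.052).round(3),'bolt',plane(c,[(308,266)],.085).round(3), plane(c,[(376,262)],.149).round(3))
w=robot.camera("wrist");cv2.imwrite("pics/w0.png",w["color"][:,:,::-1])
o=robot.get_obs();T=np.linalg.inv(w["camera_from_world"]);Rt=R.from_quat(o["tool_rot"]).as_matrix()
print("cam in tool",(Rt.T@(T[:3,3]-o["position"])).round(3),(Rt.T@T[:3,:3]).round(3).tolist(),w["K"].tolist(),Rt.round(3).tolist())
E
```

```text
[[ 0.679 -0.061  0.018]
 [ 0.679 -0.241  0.018]
 [ 0.501 -0.238  0.018]
 [ 0.501 -0.061  0.018]]
[[ 0.635 -0.194  0.052]
 [ 0.596 -0.074  0.052]] bolt [[0.424 0.013 0.085]] [[ 0.431 -0.165  0.149]]
cam in tool [ 0.081 -0.    -0.092] [[0.001, -0.955, -0.296], [1.0, 0.001, 0.0], [-0.0, -0.296, 0.955]] [[423.9672065825265, 0.0, 316.9527052748425], [0.0, 423.9672065825265, 237.69237048162694], [0.0, 0.0, 1.0]] [[0.947, 0.32, -0.0], [0.32, -0.947, 0.002], [0.0, -0.002, -1.0]]
```

Coarse result: board 0.178 × 0.18 m (expected 170 × 180), centre about (0.590, -0.150), yaw near 0. I'll go above it for a wrist look, with tool x along world +y and the fingers shut.

Call:
carry_out --rows '[[[495,-246,-60,0,0,-8.92],[495,-246,-60,0,0,-8.92],[495,-246,-60,0,0,-8.92],[495,-246,-60,0,0,-8.92],[495,-246,-60,0,0,-8.92],[495,-246,-60,0,0,-8.92],[495,-246,-60,0,0,-8.92],[495,-246,-60,0,0,-8.92],[495,-246,-60,0,0,-8.92],[495,-246,-60,0,0,-8.92],[495,-246,-60,0,0,-8.92],[495,-246,-60,0,0,-8.92],[495,-246,-60,0,0,-8.92],[495,-246,-60,0,0,-8.92],[495,-246,-60,0,0,-8.92],[495,-246,-60,0,0,-8.92]]]' --fingers 0

```text
time: 1.75
position: [0.5893, -0.202, 0.3521]
tool_rot: [0.708, 0.706, -0.0, -0.0]
ft_force: [0.1, 0.0, 0.2]
grip_width: 0.0006
```

```bash
python3 - <<'E'
from h import *
from rig import robot
w=robot.camera("wrist");cv2.imwrite("pics/w1.png",w["color"][:,:,::-1]);np.savez("w1.npz",**w)
o=robot.get_obs();print(o["time"],o["position"].round(4),R.from_quat(o["tool_rot"]).as_matrix().round(3).tolist(),o["grip_width"],o["q"].round(2))
E
```

```text
1.8 [ 0.5895 -0.2019  0.3522] [[0.002, 1.0, -0.0], [1.0, -0.002, 0.0], [0.0, -0.0, -1.0]] 0.0007148252280037876 [-0.51  0.47  1.37 -0.    1.31 -0.51]
```

View pics/w1.png

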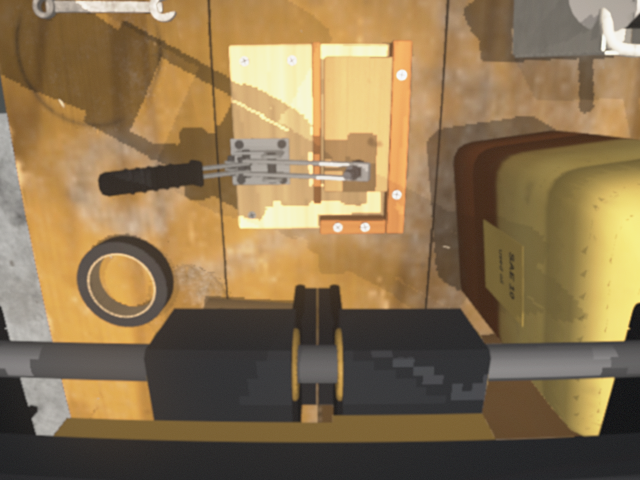

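The wrist view shows the jig board (px 229–412, 42–233), the block at px 321–390 × 55–192 and the handle sleeve at px 100–203, y≈180. The yellow canister's left face is at px x≈460. I'll measure with depth and plane rays.

```bash
cat > cloud.py <<'E'
from h import *
def cloud(c):
    v,u=np.mgrid[0:480,0:640]; px=np.c_[u.ravel(),v.ravel()]
    o,d=ray(c,px); P=o+d*c["depth"].reshape(-1,1); P[c["depth"].ravel()==0]=np.nan
    return P.reshape(480,640,3)
E
python3 - <<'E'
from cloud import *
c=dict(np.load("w1.npz"));P=cloud(c);X,Y,Z=P[...,0],P[...,1],P[...,2]
def rep(n,m):
    m=cv2.morphologyEx(m.astype(np.uint8),cv2.MORPH_OPEN,np.ones((3,3)))
    k,l,s,_=cv2.connectedComponentsWithStats(m)
    if k<2: print(n,"none");return
    i=1+s[1:,4].argmax(); q=P[l==i]; r=cv2.minAreaRect(q[:,:2].astype(np.float32)*1000)
    print(n,s[i].tolist(),"z",np.median(q[:,2]).round(4),"rect",np.round(r[0],1),np.round(r[1],1),round(r[2],2),"corners",cv2.boxPoints(r).round(0).tolist())
    return q
reg=(X>.47)&(X<.71)&(Y>-.27)&(Y<-.03)
rep("block",reg&(Z>.048)&(Z<.057)&(X>.58)&(X<.67))
rep("fence+stop",reg&(Z>.034)&(Z<.045)&(X>.58))
rep("board",reg&(Z>.010)&(Z<.060))
q=rep("handle",(X>.38)&(X<.53)&(Y>-.22)&(Y<-.12)&(Z>.085)&(Z<.2))
for a in np.arange(.42,.5,.01):
    t=q[abs(q[:,0]-a)<.003]
    if len(t):print(a.round(3),t[:,1].mean().round(4),t[:,2].max().round(4),np.ptp(t[:,1]).round(3))
can=(X>.68)&(Y<-.1)&(Y>-.3)&(Z>.09)
print("canister minx",np.nanpercentile(X[can],1))
print("jig plane pts",plane(c,[(229,46),(240,229)],.018).round(4),"fence",plane(c,[(411,42),(403,233),(393,42),(320,231)],.040).round(4),"block",plane(c,[(322,55),(389,56),(382,192)],.052).round(4))
E
```

```text
block [323, 56, 69, 136, 8040] z 0.0517 rect [ 624.8 -136.9] [120.2  60.5] 89.75 corners [[594.0, -197.0], [655.0, -197.0], [655.0, -77.0], [595.0, -77.0]]
fence+stop [319, 40, 94, 194, 4678] z 0.0396 rect [ 632.7 -151.9] [ 84.2 179.9] 0.15 corners [[590.0, -62.0], [591.0, -242.0], [675.0, -242.0], [675.0, -62.0]]
board [225, 40, 188, 194, 30007] z 0.0208 rect [ 588.6 -151.7] [172.4 180.4] 0.15 corners [[502.0, -62.0], [503.0, -242.0], [675.0, -242.0], [675.0, -61.0]]
handle [98, 160, 117, 36, 2629] z 0.1224 rect [ 465.2 -172.4] [21.3 73.3] 89.31 corners [[428.0, -183.0], [502.0, -184.0], [502.0, -162.0], [429.0, -161.0]]
0.43 -0.1719 0.146 0.015
0.44 -0.1719 0.1461 0.018
0.45 -0.172 0.1394 0.019
0.46 -0.1722 0.1294 0.019
0.47 -0.1725 0.1197 0.018
0.48 -0.1721 0.1126 0.019
0.49 -0.1726 0.1013 0.021
0.5 -0.1726 0.0899 0.009
canister minx 0.7284455394081333
jig plane pts [[ 0.5065 -0.0643  0.018 ]
 [ 0.5081 -0.243   0.018 ]] fence [[ 0.6725 -0.0639  0.04  ]
 [ 0.6746 -0.2409  0.04  ]
 [ 0.6564 -0.0641  0.04  ]
 [ 0.5918 -0.2388  0.04  ]] block [[ 0.5933 -0.0767  0.052 ]
 [ 0.6514 -0.0772  0.052 ]
 [ 0.65   -0.1971  0.052 ]]
```

Measured jig origin is about (0.590, -0.152) with yaw ≈ 0.15°. The block top is at 0.052 and its free end at y = -0.077, so the gap is 30 mm, within the given 11–31. The handle plane is y = -0.172, which checks. The canister's nearest face is x = 0.728, so I'll push at x = 0.615. Now going to the free end and down.

Call:
carry_out --rows '[[[162,26,0,0,0,0],[162,26,0,0,0,0],[162,26,0,0,0,0],[162,26,0,0,0,0],[162,26,50,0,0,0],[162,26,100,0,0,0],[162,26,150,0,0,0],[162,26,190,0,0,0],[162,26,220,0,0,0],[162,26,240,0,0,0],[162,26,252,0,0,0],[162,26,252,0,0,0],[155,26,252,0,0,0],[148,26,252,0,0,0],[144,26,252,0,0,0],[144,26,252,0,0,0]]]'

```text
time: 3.4
position: [0.6169, -0.0577, 0.1014]
tool_rot: [0.707, 0.707, 0.001, 0.001]
ft_force: [-0.6, -0.2, 0.2]
grip_width: 0.0003
```

```bash
python3 - <<'E'
from h import *
from rig import robot
w=robot.camera("wrist");cv2.imwrite("pics/w2.png",w["color"][:,:,::-1]);np.savez("w2.npz",**w)
o=robot.get_obs();print(o["position"].round(4),o["ft_force"].round(2),plane(w,[(320,240)],.052))
E
```

```text
[ 0.6166 -0.0573  0.1011] [0.77 0.09 0.05] [[ 0.61773016 -0.02103205  0.052     ]]
```

View pics/w2.png

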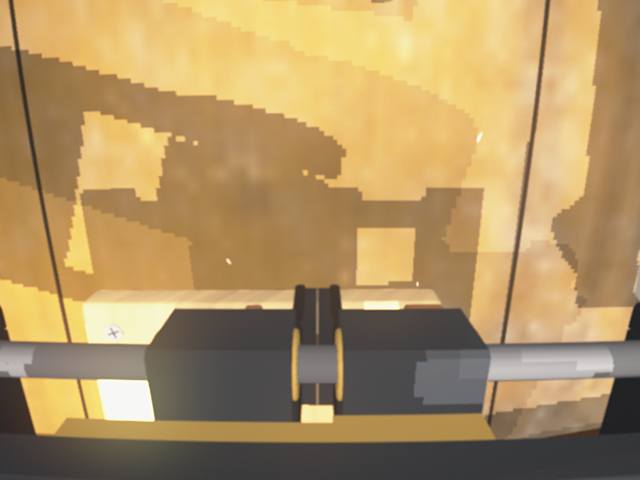

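The shut fingers (px ~318, 290–400) stand in the channel's open end over the board's edge, with no contact yet. Pushing most of the way now.

Call:
carry_out --rows '[[[-4,0,0,0,0,0],[-8,0,0,0,0,0],[-11,0,0,0,0,0],[-14,0,0,0,0,0],[-17,0,0,0,0,0],[-20,0,0,0,0,0],[-23,0,0,0,0,0],[-26,0,0,0,0,0],[-28,0,0,0,0,0],[-30,0,0,0,0,0],[-32,0,0,0,0,0],[-33,0,0,0,0,0],[-34,0,0,0,0,0],[-34,0,0,0,0,0]]]'

```text
time: 4.85
position: [0.6162, -0.0908, 0.1002]
tool_rot: [0.707, 0.707, -0.0, 0.0]
ft_force: [0.0, 0.3, 1.2]
grip_width: 0.0003
```

Call:
carry_out --rows '[[[-1,0,0,0,0,0],[-2,0,0,0,0,0],[-3,0,0,0,0,0],[-3,0,0,0,0,0]]]'

```text
time: 5.25
position: [0.6162, -0.0938, 0.1002]
tool_rot: [0.707, 0.707, -0.0, 0.0]
ft_force: [-0.7, 0.5, -0.2]
grip_width: 0.001
```

Call:
carry_out --rows '[[[-1,0,0,0,0,0],[-2,0,0,0,0,0],[-2,0,0,0,0,0]]]'

```text
time: 5.55
position: [0.6162, -0.0956, 0.1002]
tool_rot: [0.707, 0.707, 0.0, -0.0]
ft_force: [0.5, 1.0, 0.4]
grip_width: 0.0005
```

Call:
carry_out --rows '[[[-1,0,0,0,0,0],[-2,0,0,0,0,0],[-2,0,0,0,0,0]]]'

```text
time: 5.85
position: [0.6162, -0.0959, 0.1002]
tool_rot: [0.707, 0.707, 0.001, -0.001]
ft_force: [0.7, 6.9, 1.7]
grip_width: 0.0005
```

The force jumped to 6.9 N and the motion stopped at y = -0.096 (expected about -0.0975), so the block has met the stop. I'll back off, rise, and verify from the earlier viewpoint.

Call:
carry_out --rows '[[[3,0,0,0,0,0],[15,0,0,0,0,0],[35,0,0,0,0,0],[50,0,0,0,0,0],[50,0,-30,0,0,0],[50,0,-80,0,0,0],[50,0,-130,0,0,0],[50,0,-180,0,0,0],[50,0,-230,0,0,0],[50,0,-252,0,0,0],[10,-15,-252,0,0,0],[-40,-27,-252,0,0,0],[-90,-27,-252,0,0,0],[-104,-27,-252,0,0,0],[-104,-27,-252,0,0,0],[-104,-27,-252,0,0,0]]]'

```text
time: 7.45
position: [0.5891, -0.2004, 0.3519]
tool_rot: [0.707, 0.707, 0.0, -0.001]
ft_force: [-0.9, -0.1, -0.9]
grip_width: 0.0007
```

```bash
python3 - <<'E'
from cloud import *
from rig import robot
c=robot.camera("wrist");cv2.imwrite("pics/w3.png",c["color"][:,:,::-1]);np.savez("w3.npz",**c)
o=robot.get_obs();print(o["time"],o["position"].round(4),R.from_quat(o["tool_rot"]).as_matrix().round(3).tolist())
P=cloud(c);X,Y,Z=P[...,0],P[...,1],P[...,2]
for n,m in(("block",(Z>.048)&(Z<.057)&(X>.58)&(X<.67)&(Y>-.27)&(Y<-.03)),("board",(X>.47)&(X<.71)&(Y>-.27)&(Y<-.03)&(Z>.010)&(Z<.060)),("handle",(X>.38)&(X<.53)&(Y>-.22)&(Y<-.12)&(Z>.085)&(Z<.2))):
    m=cv2.morphologyEx(m.astype(np.uint8),cv2.MORPH_OPEN,np.ones((3,3)));k,l,s,_=cv2.connectedComponentsWithStats(m);q=P[l==1+s[1:,4].argmax()]
    r=cv2.minAreaRect(q[:,:2].astype(np.float32)*1000);print(n,np.round(r[0],1),np.round(r[1],1),r[2],np.median(q[:,2]).round(4))
E
```

```text
7.5 [ 0.5892 -0.1998  0.3519] [[-0.002, 1.0, -0.001], [1.0, 0.002, 0.001], [0.001, -0.001, -1.0]]
block [ 625.3 -166.8] [ 60.5 119.7] 0.3638339340686798 0.0517
board [ 588.4 -152. ] [172.8 180. ] 0.04931632801890373 0.0193
handle [ 465.  -172.1] [21.3 72.2] 88.7289810180664 0.1224
```

View pics/w3.png

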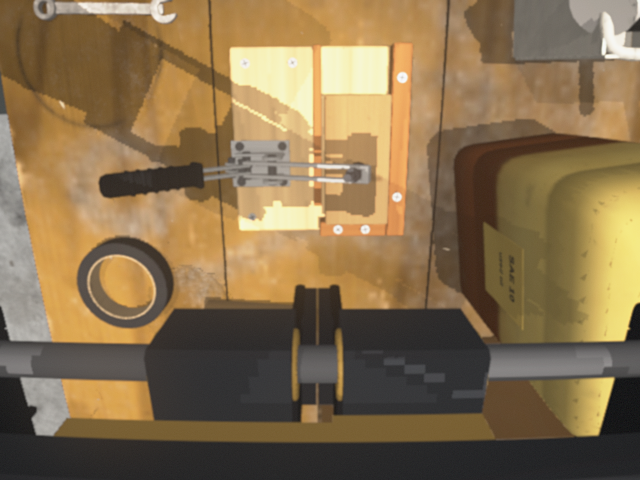

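The block moved 29.9 mm. Its centre is at jig y = -14.8 (target -15), and the picture shows it at px y≈95–225 against the stop. Next, go over the handle (x 0.473, y -0.172).

Call:
carry_out --rows '[[[28,-50,0,0,0,0],[28,-95,0,0,0,0],[28,-116,0,0,0,0],[28,-116,30,0,0,0],[28,-116,75,0,0,0],[28,-116,110,0,0,0],[28,-116,132,0,0,0],[28,-116,140,0,0,0],[28,-116,140,0,0,0]]]'

```text
time: 8.4
position: [0.4731, -0.1721, 0.2116]
tool_rot: [0.706, 0.708, -0.0, -0.001]
ft_force: [0.1, -0.2, -1.2]
grip_width: 0.0002
```

Call:
carry_out --rows '[[[0,0,4,0,0,0],[0,0,8,0,0,0],[0,0,12,0,0,0],[0,0,16,0,0,0],[0,0,20,0,0,0],[0,0,20,0,0,0]]]'

```text
time: 9.0
position: [0.473, -0.1736, 0.1918]
tool_rot: [0.707, 0.707, -0.0, -0.001]
ft_force: [0.4, -0.7, -0.1]
grip_width: 0.0004
```

Call:
carry_out --rows '[[[0,1,3,0,0,0],[1,1,6,0,0,0],[1,1,9,0,0,0],[1,1,12,0,0,0],[1,1,15,0,0,0],[1,1,15,0,0,0]]]'

```text
time: 9.6
position: [0.4741, -0.1727, 0.1769]
tool_rot: [0.707, 0.707, -0.0, -0.0]
ft_force: [0.4, 0.0, 1.3]
grip_width: 0.001
```

Call:
carry_out --rows '[[[0,0,2,0,0,0],[0,0,4,0,0,0],[0,0,6,0,0,0],[0,0,8,0,0,0],[0,0,10,0,0,0],[0,0,12,0,0,0],[0,0,12,0,0,0]]]'

```text
time: 10.3
position: [0.4741, -0.1725, 0.1648]
tool_rot: [0.707, 0.707, -0.0, -0.0]
ft_force: [0.2, 0.0, 0.8]
grip_width: 0.0001
```

The force is lower than expected, so I'll check with the scene and wrist cameras before going on.

```bash
python3 - <<'E'
from h import *
from rig import robot
w=robot.camera("wrist");s=robot.camera("scene")
P=proj(s,[[.474,-.172,.1]])[0].astype(int);print(P)
a=w["color"][230:470,160:480]; y,x=max(P[1]-60,0),max(P[0]-80,0)
b=cv2.resize(s["color"][y:y+120,x:x+160],None,fx=3,fy=3,interpolation=cv2.INTER_CUBIC)
a=cv2.resize(a,(480,360)) if 0 else a
out=np.zeros((360,800,3),np.uint8);out[:b.shape[0],:b.shape[1]]=b;out[:240,480:800]=a
cv2.imwrite("pics/w4.png",out[:,:,::-1])
E
```

```text
[380 215]
```

View pics/w4.png

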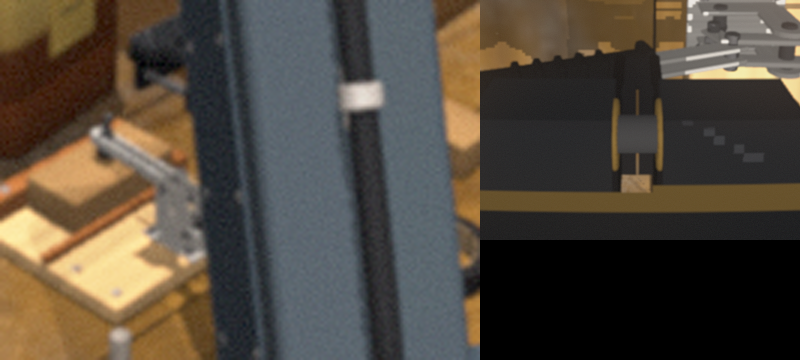

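The scene view is blocked by the arm. In the wrist crop the sleeve meets the fingertips near px (640,50). I'll check from the wrist depth whether the sleeve has gone down.

```bash
python3 - <<'E'
from cloud import *
from rig import robot
c=robot.camera("wrist");P=cloud(c);o=robot.get_obs();print(o["position"].round(4),o["ft_force"].round(2),o["time"])
X,Y,Z=P[...,0],P[...,1],P[...,2]
for a in np.arange(.36,.66,.015):
    t=P[(abs(X-a)<.003)&(Y<-.158)&(Y>-.19)&(Z>.045)&(Z<.2)]
    if len(t)>3:print(a.round(3),len(t),t[:,1].min().round(4),t[:,1].max().round(4),np.percentile(t[:,2],98).round(4))
E
```

```text
[ 0.4743 -0.1726  0.1649] [ 0.06 -0.97 -0.74] 10.45
0.405 198 -0.1792 -0.1645 0.1147
0.42 199 -0.1667 -0.1634 0.1104
0.435 280 -0.1684 -0.1633 0.1066
0.45 365 -0.1701 -0.1629 0.1014
0.465 455 -0.172 -0.1608 0.1301
0.48 1095 -0.1836 -0.1584 0.1701
0.495 340 -0.1773 -0.1675 0.0836
0.51 549 -0.177 -0.1626 0.0779
0.525 328 -0.1819 -0.1626 0.0727
0.54 654 -0.1846 -0.16 0.0713
0.555 1957 -0.184 -0.158 0.1768
0.57 310 -0.1795 -0.1643 0.0734
0.585 306 -0.1796 -0.1637 0.0746
0.6 664 -0.19 -0.1581 0.0756
0.615 730 -0.1899 -0.158 0.0812
0.63 241 -0.1668 -0.158 0.0773
0.645 194 -0.1707 -0.1581 0.053
```

The handle has swung down to about 16° of slope and the bar is nearly level, so the press works. Continuing gently.

Call:
carry_out --rows '[[[0,0,2,0,0,0],[0,0,4,0,0,0],[0,0,6,0,0,0],[0,0,8,0,0,0],[0,0,10,0,0,0],[0,0,12,0,0,0],[0,0,12,0,0,0]]]'

```text
time: 11.15
position: [0.4742, -0.1726, 0.1529]
tool_rot: [0.707, 0.707, 0.0, -0.0]
ft_force: [0.4, 0.8, -0.2]
grip_width: 0.0004
```

Call:
carry_out --rows '[[[0,0,1,0,0,0],[0,0,2,0,0,0],[0,0,3,0,0,0],[0,0,4,0,0,0],[0,0,5,0,0,0],[0,0,5,0,0,0]]]'

```text
time: 11.75
position: [0.4744, -0.1727, 0.1481]
tool_rot: [0.707, 0.707, 0.0, 0.0]
ft_force: [-0.9, 0.3, 0.1]
grip_width: 0.0004
```

Call:
carry_out --rows '[[[0,0,1,0,0,0],[0,0,2,0,0,0],[0,0,3,0,0,0]]]'

```text
time: 12.05
position: [0.4744, -0.1727, 0.1452]
tool_rot: [0.707, 0.707, 0.0, 0.0]
ft_force: [0.0, -0.6, 1.5]
grip_width: 0.0003
```

Call:
carry_out --rows '[[[0,0,1,0,0,0],[0,0,2,0,0,0]]]'

```text
time: 12.25
position: [0.4744, -0.1727, 0.1444]
tool_rot: [0.707, 0.707, 0.0, 0.0]
ft_force: [-3.4, 2.3, 17.3]
grip_width: 0.0003
```

The stop is met at tip z = 0.074 (expected 0.075) with 17 N. One small extra push, then withdraw straight up.

Call:
carry_out --rows '[[[0,0,0.5,0,0,0],[0,0,0.5,0,0,0]]]'

```text
time: 12.45
position: [0.4743, -0.1727, 0.1444]
tool_rot: [0.707, 0.707, 0.0, 0.0]
ft_force: [-2.5, 1.7, 15.8]
grip_width: 0.0001
```

Call:
carry_out --rows '[[[0,0,-3,0,0,0],[0,0,-10,0,0,0],[0,0,-30,0,0,0],[0,0,-70,0,0,0],[0,0,-120,0,0,0],[0,0,-170,0,0,0],[0,0,-207,0,0,0],[-28,50,-207,0,0,0],[-28,95,-207,0,0,0],[-28,115,-207,0,0,0],[-28,115,-207,0,0,0],[-28,115,-207,0,0,0]]]'

```text
time: 13.65
position: [0.5887, -0.2002, 0.3489]
tool_rot: [0.707, 0.707, -0.0, -0.001]
ft_force: [-0.5, -0.7, -1.0]
grip_width: 0.0005
```

```bash
python3 - <<'E'
from cloud import *
from rig import robot
c=robot.camera("wrist");t=robot.camera("top");s=robot.camera("scene")
o=robot.get_obs();print(o["time"],o["position"].round(4),o["ft_force"].round(2))
P=cloud(c);X,Y,Z=P[...,0],P[...,1],P[...,2]
for a in np.arange(.39,.66,.015):
    q=P[(abs(X-a)<.003)&(Y<-.163)&(Y>-.181)&(Z>.045)&(Z<.2)]
    if len(q)>3:print(a.round(3),np.percentile(q[:,2],90).round(4))
m=((Z>.048)&(Z<.057)&(X>.58)&(X<.67)&(Y>-.27)&(Y<-.03)).astype(np.uint8);k,l,st,_=cv2.connectedComponentsWithStats(m)
q=P[m>0];r=np.percentile(q[:,:2],[1,99],axis=0);print("block",r.round(4).tolist())
out=np.zeros((540,800,3),np.uint8)
out[:300,:400]=c["color"][:300,60:460];out[:300,400:]=cv2.resize(t["color"][150:330,150:450],(400,240))[:240] if 0 else cv2.copyMakeBorder(cv2.resize(t["color"][165:315,200:450],(400,240)),0,60,0,0,0)
out[300:540,:400]=cv2.resize(s["color"][180:330,180:430],(400,240))
cv2.imwrite("pics/w5.png",out[:,:,::-1])
E
```

```text
13.8 [ 0.5879 -0.2003  0.3496] [ 0.28  0.13 -0.34]
0.405 0.0723
0.42 0.0731
0.435 0.0737
0.45 0.0743
0.465 0.0748
0.48 0.0738
0.495 0.0744
0.51 0.0748
0.525 0.0732
0.54 0.0712
0.555 0.0712
0.57 0.0717
0.585 0.0716
0.6 0.0715
0.615 0.0714
0.63 0.0764
0.645 0.0529
block [[0.5956, -0.2245], [0.6546, -0.1079]]
```

View pics/w5.png

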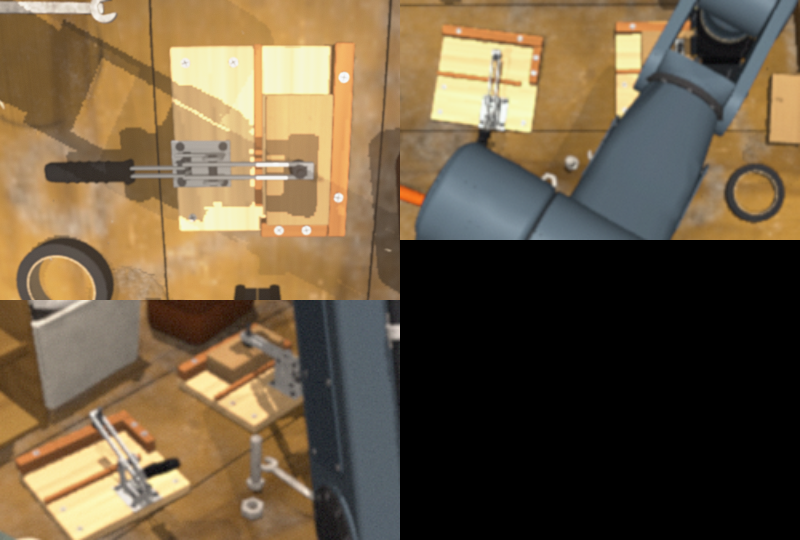

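The sleeve is level at about 0.074, the bar is flat with its spindle on the block, and the block is against the stop. The spare clamp is open and the bolt, nut and spanner are undisturbed. Handing in.

```bash
python3 -c "
from rig import robot
print(robot.hand_in())"
```

```text
the job is handed in; nothing more can be done
None
```

The pine block is up against its end stop and the same jig's toggle clamp is pressed flat and locked on it. I withdrew the arm and handed the job in at about 13.8 s of the 48 s allowed.

- **Block:** I pushed it about 30 mm with the shut fingertips until it met the stop, at about 7 N. It then measured jig y = -14.8 mm against the target of -15. After clamping, its free end was still within about 1 mm of that position.
- **Clamp:** I pressed the handle down until the force rose to 16–17 N at fingertip height 74 mm (75 expected). After withdrawing, the sleeve's upper face measured 72–75 mm, about 2° past level toward its end. The bar was level, with the spindle on the block.
- **Bystanders:** In the last pictures the empty jig's clamp was still open and the bolt was standing, with the nut, spanner and tape where they were. The arm hid part of those views, so I did not recheck the jar, the screwdriver or both stock blocks. The arm never worked near them.
- **Disagreement:** The force readings between steps while pressing were near 0 N, not the stated 5–10 N. They were taken with the arm at rest, when friction holds the handle. Wrist depth confirmed partway down that the handle was moving.

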